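# Put cleaned microscope optics back in their fitted tray

### The job

Put the cleaned microscope parts away: carry the objective lens, the eyepiece, the condenser and the filter slider from the cleaning mat to the storage tray, each into the foam well cut to its shape and size, resting on the well's floor, the same way up as it stands now. They are delicate optics, so set each one down rather than dropping it, and leave the bottle of cleaner and the tissue box where they are.

Things in the scene. Friction and masses are not known exactly. Their poses are not given: they have to be found in the camera images.
- objective_c (a point): objective lens, a slender bright steel barrel standing upright, screw thread down and narrow front lens up; loose, about 120 g. Total height 52 mm: thread 20 mm dia (lowest 5 mm), barrel 26 mm dia from 5 to 40 mm up, then tapering to 15 mm dia. The point is on its axis half-way up (26 mm above its underside); z up along the axis.
- eyepiece_c (a point): eyepiece standing upright on its eye end, bright steel tube up; loose, about 100 g. Total height 52 mm: black round head 42 mm dia (lowest 22 mm), above it the steel tube 30 mm dia, 30 mm long. The point is on its axis half-way up (26 mm above its underside); z up along the axis.
- condenser_c (a point): condenser, a black disc-shaped housing with a dark steel top-lens mount above; loose, about 200 g. Total height 40 mm: housing 58 mm dia (lowest 24 mm), mount 36 mm dia, 16 mm tall on top of it. A 4 mm thick iris lever sticks out 11 mm from the housing on its -x side, 14 mm above the underside. The point is on its axis half-way up (20 mm above its underside); z up along the axis.
- slider_c (a point): filter slider, a flat-lying aluminium bar with two round glass windows in its top and black ends; loose, about 90 g. 24 mm (its x) by 80 mm (its y) by 20 mm high. The point is its centre (10 mm above its underside); it may lie either way round.
- nest_objective: dark foam block, 84 mm (its x) by 108 mm (its y) by 20 mm, fixed in the grey storage tray; in the middle of its top a round well 38 mm in diameter (the smallest round one), for the objective lens, 6 mm deep with a 2 mm chamfer and a pale floor. Origin: centre of the block's underside, 4 mm above the bench; z up; the top face is 20 mm and the well floor 14 mm above the origin. The four blocks fill the tray two by two, and the tray's rim is level with their tops.
- nest_eyepiece: dark foam block, 84 mm (its x) by 108 mm (its y) by 20 mm, fixed in the grey storage tray; in the middle of its top a round well 54 mm in diameter (the middle round one), for the eyepiece, 6 mm deep with a 2 mm chamfer and a pale floor. Origin: centre of the block's underside, 4 mm above the bench; z up; the top face is 20 mm and the well floor 14 mm above the origin. The four blocks fill the tray two by two, and the tray's rim is level with their tops.
- nest_condenser: dark foam block, 84 mm (its x) by 108 mm (its y) by 20 mm, fixed in the grey storage tray; in the middle of its top a round well 70 mm in diameter (the largest round one), for the condenser, 6 mm deep with a 2 mm chamfer and a pale floor. Origin: centre of the block's underside, 4 mm above the bench; z up; the top face is 20 mm and the well floor 14 mm above the origin. The four blocks fill the tray two by two, and the tray's rim is level with their tops.
- nest_slider: dark foam block, 84 mm (its x) by 108 mm (its y) by 20 mm, fixed in the grey storage tray; in the middle of its top an oblong well 36 mm (its x) by 92 mm (its y), for the filter slider, either way round, 6 mm deep with a 2 mm chamfer and a pale floor. Origin: centre of the block's underside, 4 mm above the bench; z up; the top face is 20 mm and the well floor 14 mm above the origin. The four blocks fill the tray two by two, and the tray's rim is level with their tops.
- bottle: bystander: small amber bottle of lens cleaner, 40 mm dia, 80 mm high, standing beyond the mat; origin at the centre of its underside.
- tissues: bystander: cream carton of lens tissues with a blue band, 55 by 100 by 50 mm high, beyond the mat; origin at the centre of its underside.
Things that resemble listed ones, but are neither listed nor needed, are in the scene too. There is more than one size of the part that bears slider_c; the job needs the smaller.

How it is judged:
At the end, for the whole second after the job is handed in: Each of the four parts rests in its own well: its centre within 10 mm horizontally of the middle of its foam block, its underside within 4 mm of the well floor's height, upright within 0.15 rad, the slider along its well within 0.3 rad (either way round), all released and at rest (horizontal distance between objective_c and nest_objective below 0.01 m and z of objective_c in the frame of nest_objective between 0.036 and 0.044 m and angle between each of objective_c, eyepiece_c, condenser_c, slider_c's own z axis and vertical below 0.15 rad and linear speed of each of objective, eyepiece, condenser, slider below 0.02 m/s and horizontal distance between eyepiece_c and nest_eyepiece below 0.01 m and z of eyepiece_c in the frame of nest_eyepiece between 0.036 and 0.044 m and horizontal distance between condenser_c and nest_condenser below 0.01 m and z of condenser_c in the frame of nest_condenser between 0.03 and 0.038 m and horizontal distance between slider_c and nest_slider below 0.01 m and z of slider_c in the frame of nest_slider between 0.02 and 0.028 m and angle between the y axis of slider_c and the y axis of nest_slider, either way round below 0.3 rad); the robot touches nothing.
It fails at once if one of the four parts is dropped (falls freely faster than 0.7 m/s, about 25 mm of fall) ((linear speed of objective above 0.7 m/s and contact force between anything else and objective below 0.01 N) or (linear speed of eyepiece above 0.7 m/s and contact force between anything else and eyepiece below 0.01 N) or (linear speed of condenser above 0.7 m/s and contact force between anything else and condenser below 0.01 N) or (linear speed of slider above 0.7 m/s and contact force between anything else and slider below 0.01 N)).
It fails at once if the bottle of cleaner is pushed more than 30 mm from its place (distance of bottle from where it was at the start of the episode above 0.03 m).
It fails at once if the tissue box is pushed more than 30 mm from its place (distance of tissues from where it was at the start of the episode above 0.03 m).
It also fails if it takes over 109 s, if anything falls off the work surface, if the arm or the gripper's body presses on something with over 40 N, if the wrist force passes 120 N, or if a joint passes its speed limit or range.

### The arm

A 6-joint arm with a two-finger parallel gripper is mounted at the origin on the work surface. World frame = base frame: x ahead of the robot, y to its left, z up, the work surface at z = 0. Lengths are in m, angles in rad, forces in N, time in s.
With the tool pointing down it reaches from about 0.35 to 0.775 m from the base axis. Payload 7.3 kg.
Tool frame: the origin (TCP) lies midway between the tips of the shut fingers; the grasp point (between the pads) lies 19 mm behind it; z points along the fingers, x is the direction in which the jaws open and shut, and the axes are right-handed (so a half turn about z gives the same grasp; the last joint's range is limited). The gripper opens to 92 mm and grips with 3 to 60 N. Pads are 19 mm wide; open, the fingers measure 130 mm over their backs; the gripper's body (75 mm by 190 mm) begins 47 mm behind the grasp point.
Start: joints at [-1.384, 0.342, 1.524, -0, 1.275, -0.146], TCP at [0.172, -0.496, 0.227] pointing down, gripper open.
Joint ranges: [-2.53, 2.53], [-0.77, 2.02], [0.04, 2.7], [-1, 4.14], [0.28, 2.66], [-3.11, 3.11]. Speed limits (rad/s): [2.57, 2.57, 3.14, 3.14, 3.14, 3.14].

### API

Orientations are given as a 3x3 rotation matrix whose columns are the frame's x, y, z axes.
In Python, from plant import * gives the robot as it stands. The module is installed in compiled form; this text tells all that it offers. Calls block until the motion is done:
- movep(position, orientation): joint-space move of the TCP to a pose.
- line_to(position, rot=None, v=0.15): straight line of the TCP; rot=None keeps the orientation; v is the mean speed in m/s.
- goto_joints(angles): joint-space move.
- let_go() and grasp(squeeze=None): open the fingers fully, or close them until they stop; squeeze is the grip in N (None keeps the last).
- dwell(seconds).
- solve_ik(position, orientation): joint angles nearest the present ones, or None.
- get_state(): the state.
- get_image(name): name is "scene" or "top"; returns a dict with "color" (384x512x3 uint8, red, green, blue), "z_map" (384x512 float32, m along the optical axis (not along the pixel's ray), 0 where there is no reading), "vfov" (degrees; the focal length in pixels is half the picture's height over the tangent of half this angle, whatever the lens; pixels are square), "cx", "cy" (the principal point, pixels), "k1" (the pictures are not rectified: a ray, as slopes to the right and down, at radius r is drawn at 1 + k1 r^2 times it, then the intrinsics apply), "extrinsics" (4x4, takes a point from camera to world coordinates). Camera axes: x right, y up, looking along -z (the intrinsics and any distortion apply to the point x, -y, -z); pixel columns grow to the right and rows downward; lengths in m; the calibration is good to about 2 mm. A picture is of the moment at which its call begins.
A pose or a line that the arm cannot do raises IKError and nothing moves.
- finish_job(): hands the job in, once; it reports no verdict.
Trained networks look in a picture, given as the dict that the camera call returned (one of the last four; its "shot" number tells which), for a name from the list of things; names that differ only in an ending like _2 or _b are one class to them, and where a whole thing is asked for, a point or a joint stands for the part that bears it (a point fixed in the world has none). Each returns a list of dicts, best first, with "conf" (0 to 1); they miss things now and then, are a little off and sometimes report something else, mostly with a low value. They report only what shows in the picture. A call takes as long as a camera call. They do not tell look-alikes from the thing itself.
- search_frame(picture, label): "centre" ([column, row] in pixels, amid what is visible of it).
- outline_of(picture, label): "mask" (384x512 bool, what is visible of it) and "centre" ([column, row] in pixels, amid what is visible of it).
- place_of(picture, label): "centre" ([column, row] in pixels: a listed point, or the origin of a listed thing).
The state is a dict: "clock": time; "qpos": joint angles; "qvel": joint speeds; "joint_torque": joint torques, N m; "eef_pos": TCP position; "tool_rot": TCP orientation; "contact_force": force on the tool from outside, world axes, zero at the start; "torque": the same for the moment, N m; "width": opening from 0.0 (shut) to 1.0 (fully open).
Only numpy, scipy, OpenCV 4.12 (cv2) and the standard library are available. Lean on these libraries where they do the work, as an engineer would, in place of code of your own. Each camera call takes 0.05 s, during which the arm holds its last target.

## Working session

There is one attempt and no reset: what is moved stays moved. The work goes in short steps, each a Python script; the robot and the scene stay as the last script left them, time stands still between calls to the robot, and variables do not carry over. Pictures are saved under pics/ and viewed, and the job is handed in when it is done.

```bash
mkdir -p pics
cat > h.py <<'E'
from plant import *
import numpy as np, cv2
def K(p):
    H,W=p["z_map"].shape; f=H/2/np.tan(np.radians(p["vfov"])/2)
    return f,p["cx"],p["cy"],p["k1"]
def rays(p,uv):
    f,cx,cy,k1=K(p); uv=np.atleast_2d(np.asarray(uv,float))
    return cv2.undistortPoints(uv.reshape(-1,1,2),np.array([[f,0,cx],[0,f,cy],[0,0,1]]),np.array([k1,0,0,0.]),).reshape(-1,2)
def pix2w(p,uv,z=None):
    """z: world height plane; else by depth"""
    r=rays(p,uv); E=np.array(p["extrinsics"]); d=np.c_[r[:,0],-r[:,1],-np.ones(len(r))]
    if z is None:
        uv=np.atleast_2d(np.asarray(uv)); t=p["z_map"][np.round(uv[:,1]).astype(int),np.round(uv[:,0]).astype(int)]
    else:
        dw=d@E[:3,:3].T; t=(z-E[2,3])/dw[:,2]
    return (d*np.asarray(t)[:,None])@E[:3,:3].T+E[:3,3]
def cloud(p):
    H,W=p["z_map"].shape; v,u=np.mgrid[:H,:W]
    P=pix2w(p,np.c_[u.ravel(),v.ravel()]).reshape(H,W,3); P[p["z_map"]<=0]=np.nan
    return P
E
cat > a.py <<'E'
from h import *
import pickle
ps={}
for n in ["scene","top"]:
    p=get_image(n); ps[n]=p
    print(n,p["vfov"],p["cx"],p["cy"],p["k1"],np.round(p["extrinsics"],3).tolist())
    cv2.imwrite(f"pics/{n}0.png",cv2.resize(p["color"][:,:,::-1],(800,600),interpolation=cv2.INTER_CUBIC))
    for l in ["objective_c","eyepiece_c","condenser_c","slider_c","nest_objective","nest_eyepiece","nest_condenser","nest_slider","bottle","tissues"]:
        for d in place_of(p,l): print(n,l,round(d["conf"],2),np.round(d["centre"],1),np.round(pix2w(p,d["centre"])[0],3))
pickle.dump(ps,open("ps0.pkl","wb")); print(get_state())
E
python3 a.py
```

```text
scene 57.71152323312873 256.62060072143043 193.6182439919244 0.031941432321756245 [[-0.598, -0.591, 0.541, 1.009], [0.801, -0.427, 0.418, 0.356], [-0.016, 0.684, 0.729, 0.654], [0.0, 0.0, 0.0, 1.0]]
scene objective_c 0.56 [179.6 170.9] [ 0.601 -0.212  0.033]
scene eyepiece_c 0.77 [223.6 193.4] [ 0.601 -0.06   0.043]
scene condenser_c 0.61 [242.5 154.8] [ 0.462 -0.112  0.041]
scene slider_c 0.92 [239.9 125. ] [ 0.329 -0.229  0.012]
scene slider_c 0.63 [203.6 139.4] [ 0.458 -0.26   0.024]
scene nest_objective 0.56 [331.9 282.2] [0.644 0.259 0.018]
scene nest_objective 0.37 [306.1 234. ] [0.572 0.156 0.019]
scene nest_eyepiece 0.85 [306.9 233.4] [0.568 0.156 0.017]
scene nest_condenser 0.85 [287.2 254.7] [0.642 0.152 0.018]
scene nest_condenser 0.32 [352.4 250.2] [0.551 0.259 0.019]
scene nest_slider 0.67 [354.5 251.8] [0.551 0.264 0.018]
scene bottle 0.55 [192.8 246.6] [ 0.747 -0.028  0.017]
scene tissues 0.55 [143.6 214.3] [ 0.761 -0.161  0.048]
scene tissues 0.45 [193.3 247. ] [ 0.746 -0.026  0.017]
top 55.99961926006161 260.9181436952632 194.9506602639146 -0.08377559587632293 [[-0.0
[... 996 characters left out ...]
 1.27536344e+00, -1.46007120e-01]), 'qvel': array([ 1.55517614e-04, -9.85870851e-04, -1.95070963e-03,  2.93051111e-05,
       -1.68713049e-04, -1.12285053e-03]), 'joint_torque': array([ 1.09836121e-03, -4.31135023e+01, -2.44486535e+01,  7.17486790e-02,
        4.79978404e-02, -1.55076344e-05]), 'eef_pos': array([ 0.17154024, -0.4962381 ,  0.22675767]), 'tool_rot': array([[ 3.26682226e-01, -9.45134235e-01,  4.35763235e-05],
       [-9.45134219e-01, -3.26682229e-01, -1.70974130e-04],
       [ 1.75829114e-04,  1.46687348e-05, -9.99999984e-01]]), 'contact_force': array([ 0.14955754, -0.37240173,  0.1510492 ]), 'torque': array([-0.03731011,  0.02561442, -0.00684142]), 'width': 0.9961138824175806}
```

View pics/scene0.png

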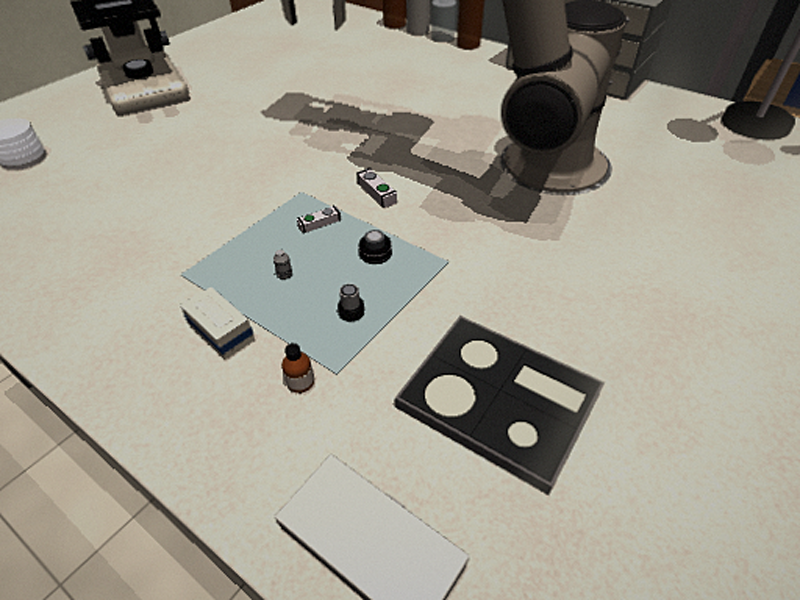

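View pics/top0.png

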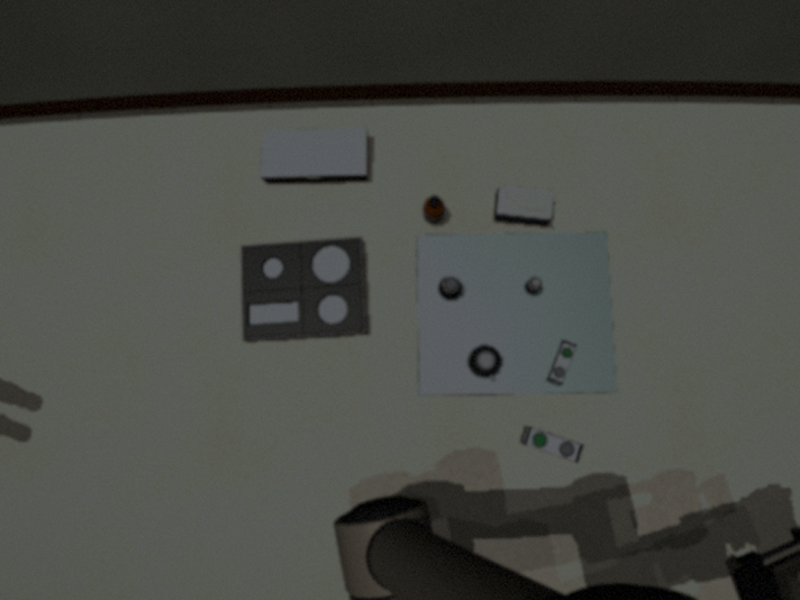

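```bash
cat > b.py <<'E'
from h import *
import pickle
ps=pickle.load(open("ps0.pkl","rb"))
C={"scene":dict(o=(179.6,170.9),e=(223.6,193.4),c=(242.5,154.8),s1=(239.9,125),s2=(203.6,139.4),no=(331.9,282.2),ne=(306.9,233.4),nc=(287.2,254.7),ns=(354.5,251.8)),
"top":dict(o=(342.3,179.1),e=(286.5,183.3),c=(310.3,234.5),s1=(352.8,284.1),s2=(360.9,232.4),no=(175.7,174.6),ne=(213.6,198.2),nc=(214.6,170.6),ns=(175.1,202.5))}
Z=dict(o=.026,e=.026,c=.02,s1=.01,s2=.01,no=.004,ne=.004,nc=.004,ns=.004)
for k in Z:
    a,b=[pix2w(ps[n],C[n][k],Z[k])[0] for n in C]; print(k,np.round(a,4),np.round(b,4),np.round((a-b)*1000,1))
for n in ps:
    P=cloud(ps[n]); z=P[...,2]
    m=(abs(P[...,0]-.35)<.03)&(abs(P[...,1]-.15)<.04); print(n,"bench z",np.nanmedian(z[m]),np.nanstd(z[m]))
    a=np.clip((z+.01)/.1*255,0,255); a[np.isnan(a)]=0
    cv2.imwrite(f"pics/{n}_z.png",cv2.resize(cv2.applyColorMap(a.astype(np.uint8),cv2.COLORMAP_TURBO),(800,600),interpolation=cv2.INTER_NEAREST))
E
python3 b.py
```

```text
o [ 0.5961 -0.2187  0.026 ] [ 0.5975 -0.2249  0.026 ] [-1.4  6.3  0. ]
e [ 0.5901 -0.0712  0.026 ] [ 0.5882 -0.0659  0.026 ] [ 2.  -5.3 -0. ]
c [ 0.4425 -0.1285  0.02  ] [ 0.4425 -0.1293  0.02  ] [-0.1  0.8 -0. ]
s1 [ 0.327  -0.2306  0.01  ] [ 0.3031 -0.2446  0.01  ] [23.9 14.   0. ]
s2 [ 0.4461 -0.2737  0.01  ] [ 0.4462 -0.2739  0.01  ] [-0.1  0.2  0. ]
no [0.6358 0.2573 0.004 ] [0.6246 0.2588 0.004 ] [11.2 -1.5  0. ]
ne [0.5593 0.1519 0.004 ] [0.5522 0.1454 0.004 ] [7.1 6.5 0. ]
nc [0.6343 0.1471 0.004 ] [0.6342 0.1431 0.004 ] [0.2 4.  0. ]
ns [0.5409 0.2618 0.004 ] [0.5415 0.2586 0.004 ] [-0.6  3.2  0. ]
scene bench z 0.0001657389317258895 0.0012110335269884948
top bench z 0.0010348149981560528 0.0018523680657642468
```

```bash
cat > c.py <<'E'
from h import *
import pickle
ps=pickle.load(open("ps0.pkl","rb"))
# wells: pale floor in tray region
for n in ps:
    p=ps[n]; P=cloud(p); g=cv2.cvtColor(p["color"],cv2.COLOR_RGB2GRAY)
    for nm,uv in dict(top=dict(no=(175,171),nc=(212,169),ne=(213,198),ns=(175,201)),scene=dict(no=(334,277),nc=(288,253),ne=(306,227),ns=(351,248)))[n].items():
        hi=float(g[uv[1],uv[0]]); t=(hi+ (35 if n=="scene" else 45))/2
        _,lab=cv2.connectedComponents((g>t).astype(np.uint8)); m=lab==lab[uv[1],uv[0]]
        v,u=np.nonzero(m); W=pix2w(p,np.c_[u,v],.018)[:,:2].astype(np.float32)
        r=cv2.minAreaRect(W); M=cv2.convexHull(W)[:,0]
        print(n,nm,hi,m.sum(),"mean",W.mean(0).round(4),"rect",np.round(r[0],4),np.round(r[1],4),round(r[2],1),"zmed",np.nanmedian(P[m][:,2]).round(4))
    # parts: cloud bits above mat
    z=P[...,2]; reg=(P[...,0]>.25)&(P[...,0]<.66)&(P[...,1]<0.02)&(P[...,1]>-.35)&(z>.006)&(z<.07)
    k,lab,st,ce=cv2.connectedComponentsWithStats(reg.astype(np.uint8))
    for i in range(1,k):
        if st[i,4]<25: continue
        Q=P[lab==i]; zt=np.percentile(Q[:,2],90); T=Q[Q[:,2]>zt-.007][:,:2].astype(np.float32); r=cv2.minAreaRect(T)
        print(n,"blob",st[i,4],ce[i].round(0),"ztop",zt.round(4),"topc",T.mean(0).round(4),"rect",np.round(r[0],4),np.round(r[1],4),round(r[2],1))
def crop(n,x0,y0,x1,y1,o):
    c=ps[n]["color"][y0:y1,x0:x1,::-1]; s=min(800/(x1-x0),600/(y1-y0)); c=cv2.convertScaleAbs(c,alpha=1.8 if n=="top" else 1)
    cv2.imwrite(o,cv2.resize(c,None,fx=s,fy=s,interpolation=cv2.INTER_CUBIC)[:600,:800])
crop("top",260,145,400,300,"pics/top_mat.png"); crop("scene",160,90,290,215,"pics/scene_mat.png")
E
python3 c.py
```

```text
scene no 192.0 235 mean [0.6318 0.258 ] rect [0.6317 0.2578] [0.0357 0.0341] 73.8 zmed 0.0189
scene nc 189.0 662 mean [0.6376 0.1491] rect [0.6365 0.1486] [0.0637 0.0673] 36.1 zmed 0.0187
scene ne 190.0 316 mean [0.5524 0.1444] rect [0.5521 0.1449] [0.0507 0.0487] 72.2 zmed 0.0186
scene ns 189.0 558 mean [0.5462 0.2553] rect [0.5463 0.2536] [0.034  0.0919] 2.9 zmed 0.019
scene blob 321 [241. 119.] ztop 0.0276 topc [ 0.3103 -0.2398] rect [ 0.3079 -0.2434] [0.1075 0.0332] 70.3
scene blob 259 [204. 140.] ztop 0.024 topc [ 0.4528 -0.2663] rect [ 0.4513 -0.2675] [0.0268 0.0794] 65.0
scene blob 359 [240. 157.] ztop 0.0437 topc [ 0.4576 -0.1269] rect [ 0.4564 -0.1284] [0.0367 0.0329] 37.1
scene blob 161 [180. 169.] ztop 0.0539 topc [ 0.5927 -0.2185] rect [ 0.5921 -0.2192] [0.0169 0.0157] 17.6
scene blob 317 [224. 194.] ztop 0.0559 topc [ 0.5925 -0.0684] rect [ 0.5914 -0.0691] [0.0277 0.0282] 87.7
top no 91.0 113 mean [0.6315 0.2596] rect [0.6317 0.2596] [0.0324 0.0329] 45.1 zmed 0.019
top nc 96.0 405 mean [0.6372 0.1502] rect [0.6376 0.15  ] [0.0636 0.0658] 45.0 zmed 0.0192
top ne 91.0 250 mean [0.5519 0.1461] rect [0.5524 0.1464] [0.0497 0.0485] 44.7 zmed 0.0195
top ns 94.0 363 mean [0.5468 0.2554] rect [0.547  0.2554] [0.0347 0.0881] 1.6 zmed 0.0196
top blob 186 [287. 183.] ztop 0.0571 topc [ 0.5891 -0.0684] rect [ 0.5893 -0.0687] [0.028  0.0273] 48.7
top blob 87 [341. 182.] ztop 0.0555 topc [ 0.5867 -0.2196] rect [ 0.5872 -0.2207] [0.0189 0.017 ] 69.4
top blob 302 [359. 231.] ztop 0.0258 topc [ 0.4482 -0.2677] rect [ 0.4485 -0.2682] [0.0245 0.08  ] 66.4
top blob 377 [309. 231.] ztop 0.0454 topc [ 0.4542 -0.127 ] rect [ 0.4539 -0.1263] [0.0333 0.033 ] 86.7
top blob 460 [353. 284.] ztop 0.0294 topc [ 0.3047 -0.243 ] rect [ 0.3048 -0.2431] [0.1052 0.0319] 70.6
```

```bash
ls pics
```

```text
scene0.png
scene_mat.png
scene_z.png
top0.png
top_mat.png
top_z.png
```

View pics/top_mat.png

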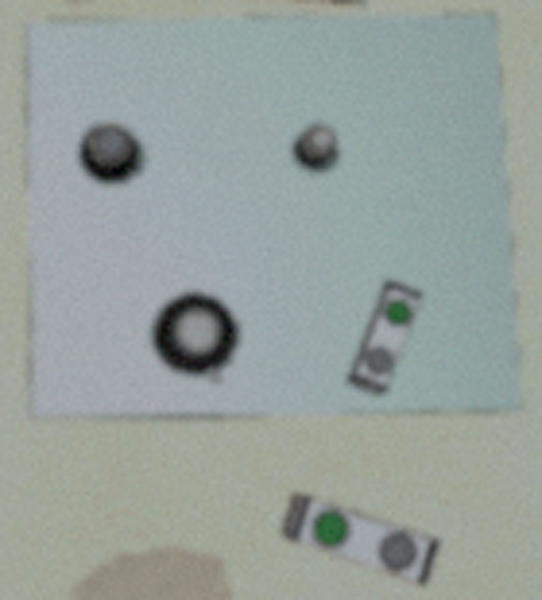

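View pics/scene_mat.png

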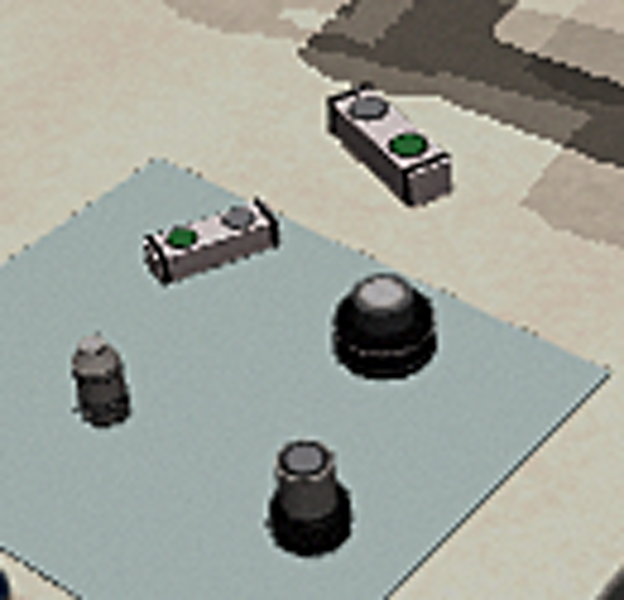

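```bash
cat > d.py <<'E'
from h import *
import pickle
from scipy.optimize import least_squares, minimize
ps=pickle.load(open("ps0.pkl","rb"))
def proj(p,X):
    E=np.array(p["extrinsics"]); Rm=E[:3,:3].T; f,cx,cy,k1=K(p)
    F=np.diag([1,-1,-1.]); R=F@Rm; t=-R@E[:3,3]
    return cv2.projectPoints(np.asarray(X,float).reshape(-1,1,3),cv2.Rodrigues(R)[0],t,np.array([[f,0,cx],[0,f,cy],[0,0,1]]),np.array([k1,0,0,0.]))[0].reshape(-1,2)
prof=dict(o=[(0,10),(5,10),(5,13),(40,13),(52,7.5)],e=[(0,21),(22,21),(22,15),(52,15)],c=[(0,29),(24,29),(24,18),(40,18)])
init=dict(o=(.592,-.219),e=(.590,-.068),c=(.448,-.128))
th=np.linspace(0,2*np.pi,48,endpoint=False)
def sil(p,k,xy,z0,S=8):
    a=prof[k]; out=None
    for (h0,r0),(h1,r1) in zip(a[:-1],a[1:]):
        X=np.vstack([np.c_[xy[0]+r/1e3*np.cos(th),xy[1]+r/1e3*np.sin(th),np.full(48,z0+h/1e3)] for h,r in((h0,r0),(h1,r1))])
        yield cv2.convexHull(proj(p,X).astype(np.float32))[:,0]
for n in ps:
    p=ps[n]; P=cloud(p); z=P[...,2]
    mm=(abs(P[...,0]-.52)<.025)&(abs(P[...,1]+.15)<.025); z0m=np.nanmedian(z[mm]); print(n,"mat",z0m)
    img=p["color"].astype(np.float32)
    for k in init:
        c=proj(p,[[*init[k],.02]])[0]; x0,y0=(c-26).astype(int); s=52
        sub=img[y0:y0+s,x0:x0+s]; bg=np.median(sub.reshape(-1,3),0)
        # soft mask of difference from mat: scaled
        d=np.linalg.norm(sub-bg,axis=2); d=np.clip(d/np.percentile(d[20:32,20:32],70),0,1)
        gr=cv2.GaussianBlur(d,(0,0),.7)
        def rend(xy):
            m=np.zeros((s*4,s*4),np.uint8)
            for h in sil(p,k,xy,.002): cv2.fillConvexPoly(m,np.round(((h-[x0,y0]+.5)*4-.5)*16).astype(int),255,shift=4)
            m=cv2.resize(m,(s,s),interpolation=cv2.INTER_AREA)/255.
            return cv2.GaussianBlur(m,(0,0),.7)
        def cost(q): return ((rend(q/1000)-gr)**2).sum()
        r=minimize(cost,np.array(init[k])*1000,method="Nelder-Mead",options=dict(initial_simplex=np.array(init[k])*1000+np.array([[0,0],[10,0],[0,10]]),xatol=.05,fatol=.01))
        # depth fit
        q0=np.array(init[k]); Q=P[(np.hypot(P[...,0]-q0[0],P[...,1]-q0[1])<.05)&(z>z0m+.006)]
        A=np.array(prof[k],float)
        A=np.vstack([A,[A[-1,0],0]])
        def sd(q):
            rr=np.hypot(Q[:,0]*1e3-q[0],Q[:,1]*1e3-q[1]); hh=(Q[:,2]-z0m)*1e3; pt=np.c_[hh,rr]; best=np.full(len(pt),1e9)
            for a,b in zip(A[:-1],A[1:]):
                t=np.clip(((pt-a)@(b-a))/((b-a)@(b-a)),0,1); best=np.minimum(best,np.linalg.norm(pt-a-t[:,None]*(b-a),axis=1))
            return best
        r2=least_squares(sd,q0*1e3,loss="soft_l1",f_scale=2,diff_step=1e-4)
        print(n,k,"sil",r.x.round(1),round(r.fun,1),round(gr.sum()),"depth",r2.x.round(1),np.median(sd(r2.x)).round(2),len(Q))
E
python3 d.py
```

```text
scene mat 0.003031034809394484
scene o sil [ 593.7 -217.3] 37.6 210 depth [ 589.9 -221.6] 0.64 158
scene e sil [589.6 -71.2] 29.5 348 depth [589.9 -70.8] 0.64 307
scene c sil [ 454.9 -129.1] 92.6 537 depth [ 454.8 -129.2] 0.73 352
top mat 0.00366628210825215
top o sil [ 585.1 -220.9] 18.4 241 depth [ 589.1 -220.9] 0.71 84
top e sil [586.5 -71.5] 15.0 293 depth [589.8 -68.6] 0.85 180
top c sil [ 452.7 -128.9] 50.8 397 depth [ 453.2 -127.6] 1.08 360
```

```bash
cat > act.py <<'E'
from h import *
yaw=np.radians(2.75); c0=np.array([.5919,.2023]); ex=np.array([np.cos(yaw),np.sin(yaw)]); ey=np.array([-ex[1],ex[0]])
NEST=dict(o=c0+.0423*ex+.0543*ey,c=c0+.0423*ex-.0543*ey,e=c0-.0423*ex-.0543*ey,s=c0-.0423*ex+.0543*ey)
def Rt(a): c,s=np.cos(a),np.sin(a); return np.array([[c,s,0],[s,-c,0],[0,0,-1.]])
MAT=.0028; FLOOR=.018; ZT=.14
def pick(xy,a,h,sq=25):
    let_go(); movep([*xy,ZT],Rt(a)); f0=get_state()["contact_force"]
    line_to([*xy,MAT+h],v=.12); s=get_state(); print("down",s["eef_pos"].round(4),(s["contact_force"]-f0).round(1))
    grasp(sq); s=get_state(); print("width",s["width"]*92,"mm F",(s["contact_force"]-f0).round(1))
    line_to([*xy,ZT],v=.12); s=get_state(); print("lifted width",s["width"]*92,"F",(s["contact_force"]-f0).round(2),"t",s["clock"])
def place(xy,a,h):
    movep([*xy,ZT],Rt(a)); f0=get_state()["contact_force"]
    line_to([*xy,FLOOR+h+.02],v=.15); line_to([*xy,FLOOR+h+.001],v=.04); s=get_state(); print("at",s["eef_pos"].round(4),"F",(s["contact_force"]-f0).round(2),"w",s["width"]*92)
    return f0
def release(xy):
    let_go(); line_to([*xy,ZT],v=.15); print("t",get_state()["clock"])
E
cat > s1.py <<'E'
from act import *
import pickle
ps=pickle.load(open("ps0.pkl","rb"))
print({k:v.round(4) for k,v in NEST.items()})
print("lever",pix2w(ps["top"],(315.5,242.7),.017))
for xy,a,h in [((.4497,-.2678),66,.009),((.454,-.1284),90,.009),((.5895,-.2212),90,.013),((.5899,-.0697),90,.027)]+[(NEST[k],a,.02) for k,a in dict(s=2.75,c=92.75,o=92.75,e=92.75).items()]:
    for z in (h,ZT): 
        q=solve_ik([*xy,z],Rt(np.radians(a))); print(a,None if q is None else np.round(q,2))
pick((.4497,-.2678),np.radians(66),.009)
E
python3 s1.py
```

```text
{'o': array([0.6315, 0.2586]), 'c': array([0.6368, 0.1501]), 'e': array([0.5523, 0.146 ]), 's': array([0.547 , 0.2545])}
lever [[ 0.4195305  -0.14343564  0.017     ]]
66 [-0.68  0.62  1.77 -0.    0.75 -1.84]
66 [-0.68  0.43  1.65 -0.    1.06 -1.84]
90 [-0.44  0.55  1.92 -0.    0.67 -2.01]
90 [-0.44  0.34  1.79 -0.    1.01 -2.01]
90 [-0.48  0.75  1.45 -0.    0.94 -2.05]
90 [-0.48  0.61  1.34 -0.    1.2  -2.05]
90 [-0.25  0.68  1.55 -0.    0.91 -1.82]
90 [-0.25  0.54  1.45 -0.    1.15 -1.82]
2.75 [ 0.31  0.7   1.53 -0.    0.91  0.26]
2.75 [ 0.31  0.56  1.42 -0.    1.16  0.26]
92.75 [ 0.11  0.78  1.36 -0.    1.   -1.5 ]
92.75 [ 0.11  0.65  1.25 -0.    1.24 -1.5 ]
92.75 [ 0.28  0.82  1.27 -0.    1.05 -1.34]
92.75 [ 0.28  0.7   1.15 -0.    1.29 -1.34]
92.75 [ 0.12  0.66  1.63 -0.    0.85 -1.49]
92.75 [ 0.12  0.51  1.52 -0.    1.12 -1.49]
down [ 0.4501 -0.2682  0.0125] [0.3 0.6 0.7]
width 23.966736053375456 mm F [-1.  -1.   0.2]
lifted width 23.713436136214273 F [-0.95  0.18 -0.97] t 6.3083
```

```bash
cat > s2.py <<'E'
from act import *
xy=NEST["s"]; movep([*xy,ZT],Rt(yaw)); line_to([*xy,FLOOR+.009+.012],v=.15)
p=get_image("scene"); cv2.imwrite("pics/s_held.png",cv2.resize(p["color"][180:320,250:420,::-1],None,fx=4.2,fy=4.2,interpolation=cv2.INTER_CUBIC))
p=get_image("top"); cv2.imwrite("pics/s_held_t.png",cv2.resize(cv2.convertScaleAbs(p["color"][140:250,130:270,::-1],alpha=1.8),None,fx=5,fy=5,interpolation=cv2.INTER_CUBIC))
E
python3 s2.py
```

```text
(no output)
```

View pics/s_held.png

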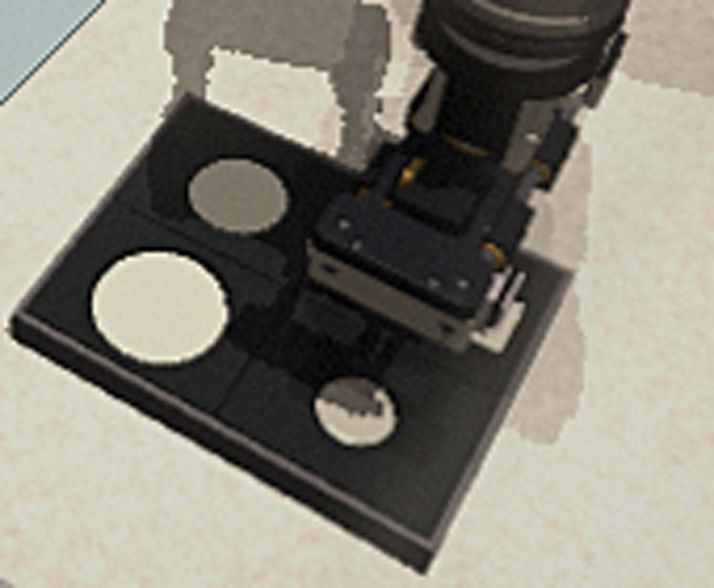

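View pics/s_held_t.png

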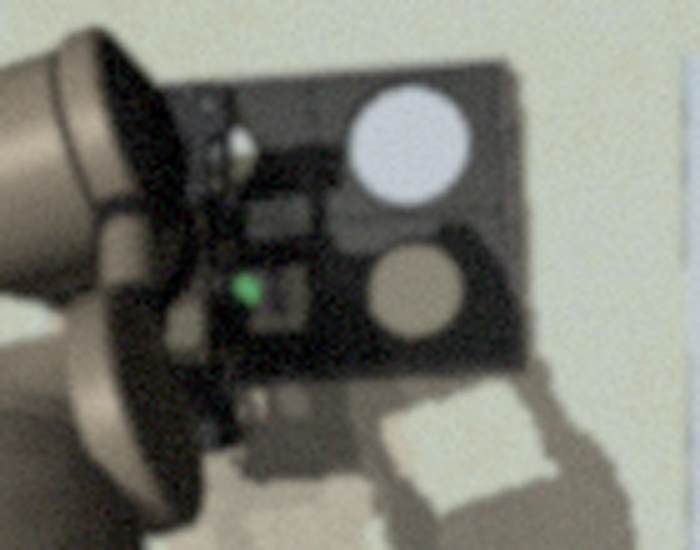

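The gripper mostly hides the slider. In the scene crop its end shows over the oblong well at about (500,300), and in the top crop its green window shows at (247,288), so nothing looks wrong. I'll lower it in steps and watch the force.

```bash
cat > s3.py <<'E'
from act import *
xy=NEST["s"]; f0=get_state()["contact_force"]
for dz in (.008,.006,.004,.0025,.001):
    line_to([*xy,FLOOR+.009+dz],v=.04); s=get_state(); f=s["contact_force"]-f0; print(dz,s["eef_pos"][2].round(4),f.round(2))
    if f[2]>2.5: break
E
python3 s3.py
```

```text
0.008 0.0351 [-0.01 -0.83  0.36]
0.006 0.0329 [ 1.42 -1.23  0.03]
0.004 0.0308 [ 1.91 -0.65 -1.29]
0.0025 0.0294 [ 0.72 -0.29 -0.35]
0.001 0.0279 [ 0.68 -1.37  0.33]
```

```bash
cat > s4.py <<'E'
from act import *
release(NEST["s"])
ang=np.radians(66+0) # lever direction: world approx
lv=np.array([.4195,-.1434])-np.array([.454,-.1284]); a=np.arctan2(lv[1],lv[0])+np.pi/2; a=(a+np.pi/2)%np.pi-np.pi/2; print("jaw deg",np.degrees(a))
if a<0: a+=np.pi
pick((.454,-.1284),a,.009)
p=get_image("scene"); cv2.imwrite("pics/s_in.png",cv2.resize(p["color"][90:320,160:420,::-1],None,fx=2.6,fy=2.6,interpolation=cv2.INTER_CUBIC))
p=get_image("top"); cv2.imwrite("pics/s_in_t.png",cv2.resize(cv2.convertScaleAbs(p["color"][140:250,130:270,::-1],alpha=1.8),None,fx=5,fy=5,interpolation=cv2.INTER_CUBIC))
E
python3 s4.py
```

```text
t 12.475
jaw deg -66.50143432404792
down [ 0.4544 -0.1286  0.0123] [ 0.1 -0.2  1.4]
width 57.21565321375275 mm F [-0.2  0.5  2.4]
lifted width 57.24699519479505 F [ 1.11 -0.32 -1.56] t 18.05
```

View pics/s_in.png

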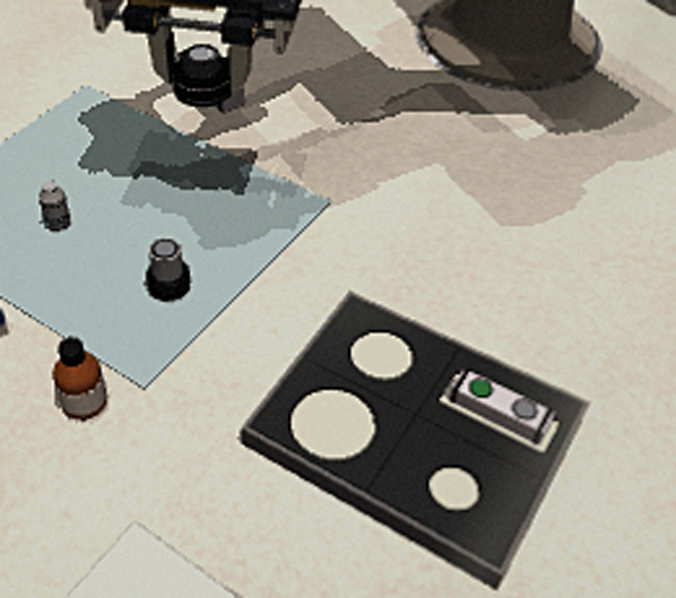

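View pics/s_in_t.png

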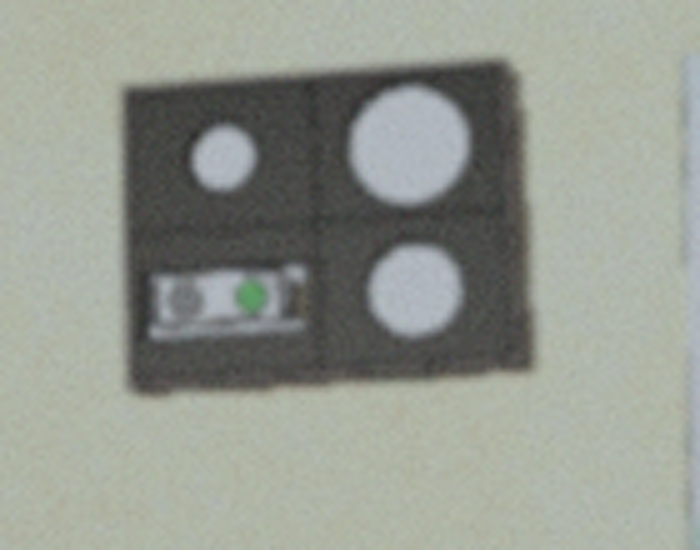

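Both views show the slider flat in the oblong well (scene crop (503,405), top crop (225,298)). The condenser hangs upright in the jaws at (200,75) in the scene crop. I'll place it next.

```bash
cat >> act.py <<'E'
def lower(xy,h,stop=4):
    f0=get_state()["contact_force"]
    line_to([*xy,FLOOR+h+.012],v=.15)
    for dz in (.008,.006,.004,.0025,.001):
        line_to([*xy,FLOOR+h+dz],v=.04); s=get_state(); f=s["contact_force"]-f0; print(dz,s["eef_pos"].round(4),f.round(2))
        if abs(f[2])>stop: return False
    return True
E
cat > s5.py <<'E'
from act import *
xy=NEST["c"]; movep([*xy,ZT],Rt(yaw+np.pi/2))
if lower(xy,.009):
    release(xy); pick((.5895,-.2212),np.pi/2,.013)
p=get_image("scene"); cv2.imwrite("pics/c_in.png",cv2.resize(p["color"][90:320,160:420,::-1],None,fx=2.6,fy=2.6,interpolation=cv2.INTER_CUBIC))
E
python3 s5.py
```

```text
0.008 [0.637  0.1501 0.0355] [-0.15 -1.5  -0.25]
0.006 [0.6367 0.1501 0.033 ] [-0.24 -0.71 -0.75]
0.004 [0.6366 0.1501 0.0308] [ 0.66 -0.46 -0.88]
0.0025 [0.6367 0.1501 0.0294] [-0.41 -0.88  0.15]
0.001 [0.6367 0.1501 0.0279] [-0.15 -0.18 -0.56]
t 23.1333
down [ 0.5901 -0.2214  0.0167] [0.  1.1 0.9]
width 24.91558129307816 mm F [-0.7  0.  -0.4]
lifted width 24.916543046990036 F [-0.54  0.03 -0.8 ] t 28.1667
```

View pics/c_in.png

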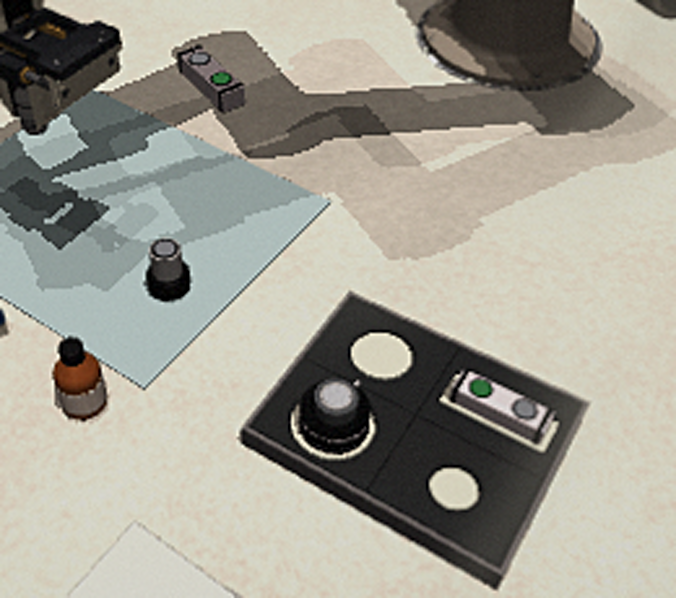

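The condenser sits in the large well at (335,415). The objective is gripped: width 25 mm, with roughly the right weight on the wrist. Next I'll place the objective and pick up the eyepiece.

```bash
cat > s6.py <<'E'
from act import *
xy=NEST["o"]; movep([*xy,ZT],Rt(yaw+np.pi/2))
if lower(xy,.013):
    release(xy); pick((.5899,-.0697),np.pi/2,.027)
p=get_image("scene"); cv2.imwrite("pics/o_in.png",cv2.resize(p["color"][90:320,160:420,::-1],None,fx=2.6,fy=2.6,interpolation=cv2.INTER_CUBIC))
E
python3 s6.py
```

```text
0.008 [0.6318 0.2586 0.0396] [ 0.13 -0.82  0.46]
0.006 [0.6315 0.2586 0.037 ] [-0.4  -0.95 -0.47]
0.004 [0.6314 0.2586 0.0348] [-0.67 -0.3  -1.28]
0.0025 [0.6315 0.2586 0.0334] [-0.66 -1.27 -0.38]
0.001 [0.6314 0.2585 0.0318] [-0.78 -1.09 -0.42]
t 34.05
down [ 0.5905 -0.0697  0.0306] [-0.8 -0.7  0.7]
width 29.5754143702923 mm F [-1.4 -1.6  0.7]
lifted width 29.914893530414414 F [-1.27  0.41  0.83] t 38.6417
```

View pics/o_in.png

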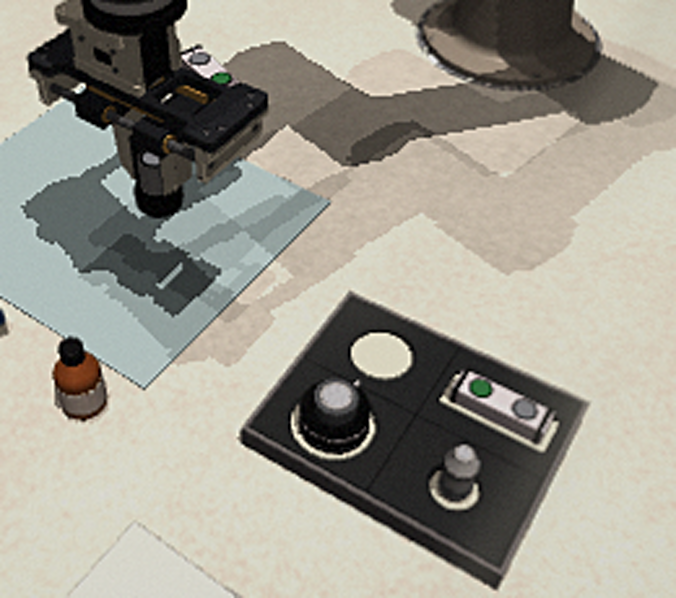

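The objective stands in the smallest well at (458,475), and the eyepiece is held upright at (158,185). I'll place the eyepiece, retreat, and check everything.

```bash
cat > s7.py <<'E'
from act import *
import pickle
xy=NEST["e"]; movep([*xy,ZT],Rt(yaw+np.pi/2))
if lower(xy,.027):
    release(xy); movep([.40,-.25,.25],Rt(np.pi/2))
ps={n:get_image(n) for n in ("scene","top")}; pickle.dump(ps,open("ps1.pkl","wb"))
p=ps["scene"]; cv2.imwrite("pics/fin.png",cv2.resize(p["color"][190:320,230:400,::-1],None,fx=4.5,fy=4.5,interpolation=cv2.INTER_CUBIC))
p=ps["top"]; cv2.imwrite("pics/fin_t.png",cv2.resize(cv2.convertScaleAbs(p["color"][110:250,130:370,::-1],alpha=1.8),None,fx=3.3,fy=3.3,interpolation=cv2.INTER_CUBIC))
print(get_state()["clock"])
E
python3 s7.py
sed -e 's/ps0.pkl/ps1.pkl/' -e 's/init=dict.*/init=dict(o=(.6315,.2586),e=(.5523,.146),c=(.6368,.1501))/' -e 's/z0m=np.nanmedian(z\[mm\])/z0m=.0187 if n=="scene" else .0193/' -e 's/xy,.002)/xy,.018)/' d.py > d1.py
cat >> d1.py <<'E'
    Q=P[(abs(P[...,0]-.547)<.035)&(abs(P[...,1]-.2545)<.053)&(z>.030)&(z<.05)]; T=Q[Q[:,2]>np.percentile(Q[:,2],90)-.005][:,:2].astype(np.float32)
    print(n,"slider",np.percentile(Q[:,2],80).round(4),cv2.minAreaRect(T))
E
python3 d1.py
```

```text
0.008 [0.5525 0.1461 0.0535] [-1.1  -0.73  0.13]
0.006 [0.5522 0.1461 0.0511] [-0.17 -0.93  0.05]
0.004 [0.5521 0.146  0.0489] [-0.2   0.59  0.5 ]
0.0025 [0.5522 0.146  0.0474] [-0.07  0.92 -0.08]
0.001 [0.5522 0.146  0.0459] [-0.17  0.11  0.56]
t 43.4
45.1083
scene mat 0.0187
scene o sil [639.3 258.2] 639.7 1218 depth [632.1 256.7] 16.96 727
scene e sil [556.5 150.1] 1114.1 1694 depth [552.5 146.6] 1.38 611
scene c sil [641.9 152.6] 612.1 1402 depth [636.9 150.9] 1.07 843
scene slider 0.0393 ((0.5479128956794739, 0.2539328336715698), (0.025999199599027634, 0.08091231435537338), 2.8140320777893066)
top mat 0.0193
top o sil [626.8 260.6] 1025.1 1349 depth [630.3 258.5] 20.12 362
top e sil [554.6 142.6] 709.7 1133 depth [552.8 146.2] 11.33 465
top c sil [635.3 153.4] 794.7 1100 depth [634.4 151.2] 2.34 518
top slider 0.0403 ((0.5466809272766113, 0.2542475461959839), (0.024194983765482903, 0.0788714736700058), 3.165437698364258)
```

View pics/fin.png

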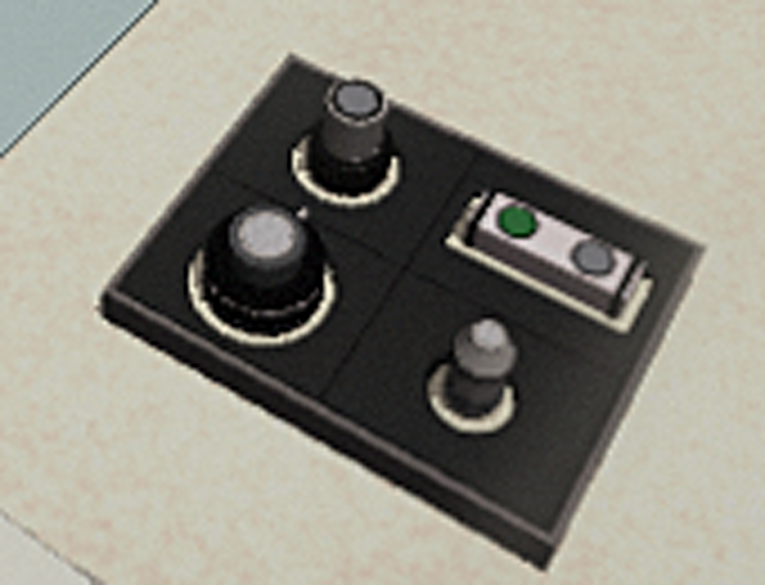

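View pics/fin_t.png

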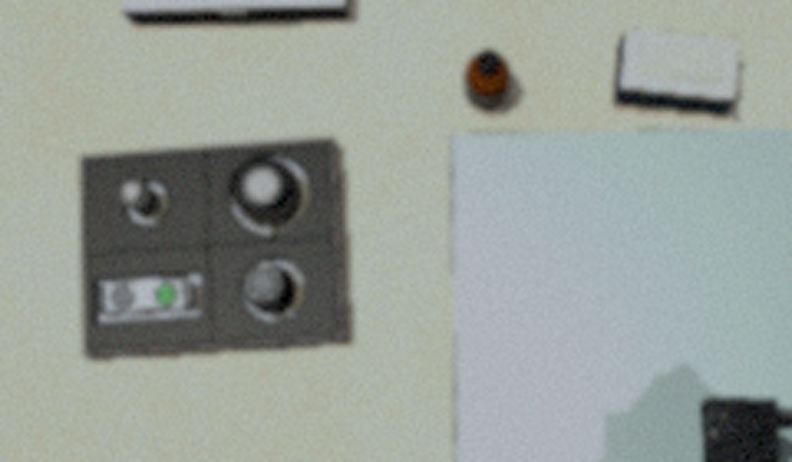

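Both views show all four parts upright in their own wells, each with a pale ring of floor visible around it. The bottle and tissues haven't moved. The post-placement fits for the round parts include foam points (large residuals), so I'll check top heights and centres separately before handing in.

```bash
cat > s8.py <<'E'
from act import *
import pickle
ps=pickle.load(open("ps1.pkl","rb"))
for n in ps:
    P=cloud(ps[n]); z=P[...,2]
    for k,h in dict(o=.052,e=.052,c=.040).items():
        Q=P[(np.hypot(P[...,0]-NEST[k][0],P[...,1]-NEST[k][1])<.025)&(z>.018+h-.004)]
        print(n,k,len(Q),"top z",np.median(Q[:,2]).round(4),"want",.018+h,"off mm",((Q[:,:2].mean(0)-NEST[k])*1e3).round(1))
finish_job()
E
python3 s8.py
```

```text
scene o 55 top z 0.0702 want 0.06999999999999999 off mm [ 2.7 -0.3]
scene e 123 top z 0.0704 want 0.06999999999999999 off mm [2.3 0.5]
scene c 203 top z 0.0586 want 0.057999999999999996 off mm [2.2 0.8]
top o 26 top z 0.0699 want 0.06999999999999999 off mm [-2.8 -0.2]
top e 84 top z 0.0714 want 0.06999999999999999 off mm [-0.5 -0. ]
top c 114 top z 0.0588 want 0.057999999999999996 off mm [-1.8 -0.7]
the job is handed in; nothing more can be done
```

All four parts are in their own foam wells, and I handed the job in at about 45 s of the 109 s allowed. I placed the smaller slider (the one on the mat, about 24 × 80 mm), then the condenser, the objective and the eyepiece. Each was lowered to about 1 mm above the well floor before I let go, and the wrist force never showed a collision.

**Last checks, from both cameras:**
- **Height:** the tops of the round parts were within 1.5 mm of where they should be. The slider's top read 1–2 mm high, against a 4 mm tolerance.
- **Centring:** all four parts were within about 3 mm of their well centres, and the slider was aligned to within 1°.
- **Bystanders:** the bottle and tissue box look unmoved in the pictures (judged by eye, not measured), and the arm had retreated clear.

**What disagreed:**
- **Condenser position:** the trained network put it about 12 mm off, so I used depth-model fits instead.
- **Round parts after placing:** the same fits were contaminated by the surrounding foam, so I relied on the top-face heights and centres instead.
- **Camera agreement:** the two cameras differed by up to about 5 mm in x on the top faces, because each sees a different side of the part.

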